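Lay a hollow chocolate penguin on its side in the tipping cradle

TASK

Lay the chocolate penguin that stands in the tipping cradle gently on its side, ready for dusting: with the fingertips push it high on its free flank so that it leans into the saddles and the cradle goes over with it, and press until the spring catch at the far end snaps over the cradle and holds it down. The chocolate is hollow and fragile, so only push it: never lift it off the foot plate, do not press hard and do not let the cradle swing fast; leave everything else where it stands.

Things in the scene. Friction and masses are not known exactly. Their poses are not given: they have to be found in the camera images.
- stand: Low steel stand of the tipping cradle, fixed on the black work board: two rails 318 mm long, 110 mm apart over the outsides, on rubber feet. Origin: on its underside (top of the board, z about 0.008 m), midway between the rails, straight under the hinge. +x is the way the cradle tips (the penguin's head goes that way), z up. The rails run from x = -96 to +222 mm.
- hinge (a point): Point on the cradle's hinge axis (along y), midway between the rails, 45 mm above the stand's underside; axes as the stand's. The cradle is an L of sheet aluminium 84 mm wide: a level foot plate 96 mm deep in front of the hinge, its top at hinge height (53 mm above the table), and a back 200 mm tall with two white V-shaped saddles 55 and 183 mm up.
- cradle (a joint): Angle of the cradle about the hinge, rad: 0 upright (as it starts), 1.571 level; pressed hard it gives to 1.62 on its rubber buffers, and once caught rests at 1.57 to 1.58. Spring and damper: let go before it is caught, it swings back to 0. Pushing it over through the penguin 0.2 m from the hinge takes 1 to 4 N, and 1 to 3 N more to snap the catch.
- catch (a joint): Angle of the sprung hook at the far end of the stand (stand x = 0.21 m, its top 64 mm above the stand's underside), rad: 0 closed, up to about 0.25 while the cradle's end rod pushes it aside; it springs back to under 0.05 when it has caught. No need to touch it.
- footplate (a point): Point on top of the foot plate, 47 mm in front of the hinge axis: under the middle of the penguin's foot when the penguin lies home in the saddles. Moves with the cradle; axes as the stand's while upright (x to the saddles, z up the back).
- penguin: Dark-chocolate penguin on the foot plate, side on: one flank (+y) stands free, away from the cradle's back, the other is 3 to 12 mm short of the saddles. 241 mm tall, 89 deep, 55 wide, 0.15 to 0.27 kg. Origin: centre of its underside; z up, +x out of its back. Half width: 19 mm at 190 mm up, 20 at 183, 25 at 145, 27 at 100. Its foot is only 45 x 41 mm: it tips easily.
- waiting_penguin_a: Another chocolate penguin of the same size standing on the steel to the right, its turn later: leave it. Origin: centre of its underside.
- waiting_penguin_b: A third chocolate penguin standing to the right beside the other: leave it. Origin: centre of its underside.
- small_pot: Small closed pot, 50 mm wide and 50 mm tall, on the right. Leave it. Origin: centre of its underside.
- large_pot: Larger closed pot, 70 mm wide and 62 mm tall, on the right. Leave it. Origin: centre of its underside.
- brush: Flat pastry brush, 200 x 42 x 14 mm, lying at the near right. Leave it. Origin: centre of its underside.
- shell: Broken half shell of a chocolate penguin, 131 x 106 x 35 mm, on the left. Leave it. Origin: centre of its underside.
- spatula: Offset spatula with wooden handle, 278 x 41 x 28 mm, lying on the left. Leave it. Origin: centre of its underside.
- timer: Round kitchen timer, 62 mm wide and 40 mm tall, at the near left. Leave it. Origin: centre of its underside.

How it is judged:
By the outcome, as a careful person would: the job done as asked, in the order asked, and still so for the second after the job is handed in, with the robot touching nothing.
It also fails if it takes over 51 s, if anything falls off the work surface, if the arm or the gripper's body presses on something with over 40 N, if the wrist force passes 120 N, or if a joint passes its speed limit or range.

ROBOT

A 7-joint arm with a two-finger parallel gripper is mounted at the origin on a cart in front of the work surface, level with it; the furniture and walls round the work are solid. World frame = base frame: x ahead of the robot, y to its left, z up, the work surface at z = 0. Lengths are in m, angles in rad, forces in N, time in s.
With the tool pointing down it reaches from about 0.4 to 0.85 m from the base axis. Payload 4.5 kg.
Tool frame: the origin (TCP) lies where the fingers leave the gripper's body, on its centre line; the fingertips stand 64 mm ahead of it and the grasp point (between the pads) lies 45 mm ahead of it; z points along the fingers, y is the line along which they close (so a half turn about z gives the same grasp; the last joint's range is limited). The gripper opens to 88 mm and grips with 3 to 60 N. Pads are 18 mm wide; open, the fingers measure 123 mm over their backs; the gripper's body (75 mm by 187 mm) begins 45 mm behind the grasp point.
Start: joints at [-1.137, 0.689, -0.195, 1.565, 0.157, 0.902, -0.215], TCP at [0.243, 0.576, 0.303] pointing down, gripper open.
Joint ranges: [-3.01, 3.01], [-0.46, 2.08], [-1.47, 1.51], [0.13, 2.56], [-1, 4.14], [0.04, 2.09], [-2.66, 2.66]. Speed limits (rad/s): [2.57, 2.57, 3.14, 3.14, 3.14, 3.14, 3.14].

INTERFACE

Orientations are given as [roll, pitch, yaw] about the fixed x, y, z axes, in that order (R = Rz(yaw) Ry(pitch) Rx(roll)).
In Python, from plant import manip, eyes gives the robot as it stands.
- The arm moves only by the shell command python3 -m inch 'ROWS'. ROWS is JSON, one flat list of numbers, 5 for each row, row after row: the shift along the world's x, y, z in m, then the turn about the world's z in degrees, then the opening, from 0 (shut) to 1 (fully open). A call has 1 to 12 rows; each row is the pose to reach, as a shift and turn from the pose commanded when the call began; what a row does not reach only later rows make up. A row lasts 1/8 s, in which the tool goes at most 62.5 mm and 10.7 degrees, less where a joint would pass 70% of its speed; a pose out of reach is approached as far as the arm can. A call with a gripper value outside its range is refused whole. The fingers move at their own pace and stop on an object; the grip force is fixed at half the most. Time passes only in rows, so rows that repeat a pose let the fingers close. It gives the time, the measured TCP pose, the force, the opening and the grip force at its end, in the units of the state.
- manip.read_state(): the state, without advancing time (a new reading comes with each control period).
- eyes.get_image(name): name is "scene" or "side" or "wrist"; returns the picture (400x640x3 uint8, blue, green, red); there is no depth.
- eyes.calibration(name): a dict with "fx", "fy", "cx", "cy" (pixels), "R" (3x3) and "t" (3): a world point X has camera coordinates R X + t; the wrist camera has in their place "T_tool_cam" (4x4, takes a point from camera to tool coordinates, whose origin is the TCP and whose axes are the flange's). Camera axes: x right, y down, z forward; pixel columns grow to the right and rows downward; lengths in m; the calibration is good to about 2 mm. A picture is of the moment at which its call begins: read the wrist's pose just before it. calibration takes no time and is no camera call.
- manip.close_job(): hands the job in; it is judged then, once.
The state is a dict: "time_s": time; "qpos": joint angles; "qvel": joint speeds; "joint_efforts": joint torques, N m; "tcp_pos": TCP position; "tcp_rot": TCP orientation; "contact_force": force on the tool from outside, world axes, zero at the start; "ft_torque": the same for the moment, N m; "opening": opening from 0.0 (shut) to 1.0 (fully open); "gripper_force": force on a finger pad.
Only numpy, scipy, OpenCV 4.12 (cv2) and the standard library are available. Lean on these libraries where they do the work, as an engineer would, in place of code of your own. Each camera call takes 0.05 s, during which the arm holds its last target. There are 200 camera calls.

## Working session

There is one attempt and no reset: what is moved stays moved. The work goes in short steps, Python scripts to look and compute and a shell command to move; the robot and the scene stay as the last step left them, time stands still between calls to the robot, and variables do not carry over. Pictures are saved under pics/ and viewed, at most 10 in all, crops included, and the job is handed in when it is done.

```bash
mkdir -p pics; ls; python3 - <<'E'
from plant import manip, eyes
import cv2
s=manip.read_state(); print({k:s[k] for k in("time_s","tcp_pos","tcp_rot","contact_force","opening")})
for n in("scene","side"):
    cv2.imwrite(f"pics/{n}0.png",eyes.get_image(n)); c=eyes.calibration(n); print(n,c)
E
```

```text
pics
{'time_s': 0.0, 'tcp_pos': array([0.24312714, 0.57521611, 0.3019233 ]), 'tcp_rot': array([-3.13978804e+00,  1.47394064e-04,  2.74185023e+00]), 'contact_force': array([-0.4157279 , -0.69264972, -0.27089849]), 'opening': 0.9998124221114744}
scene {'fx': 493.0159527641074, 'fy': 493.0159527641074, 'cx': 324.0509503616662, 'cy': 201.3875273791726, 'R': array([[-0.86830439, -0.49586876, -0.01271459],
       [-0.20183414,  0.37660964, -0.90411734],
       [ 0.45311198, -0.78248281, -0.42709505]]), 't': array([0.42142274, 0.15342697, 1.28052037])}
side {'fx': 362.1117388212789, 'fy': 362.1117388212789, 'cx': 323.2854213487042, 'cy': 199.32204201992542, 'R': array([[ 0.81217779, -0.5833419 ,  0.00891424],
       [-0.24989378, -0.36164889, -0.89819997],
       [ 0.5271815 ,  0.72727045, -0.43949671]]), 't': array([-0.40803068,  0.18440184,  0.8940918 ])}
```

View pics/scene0.png

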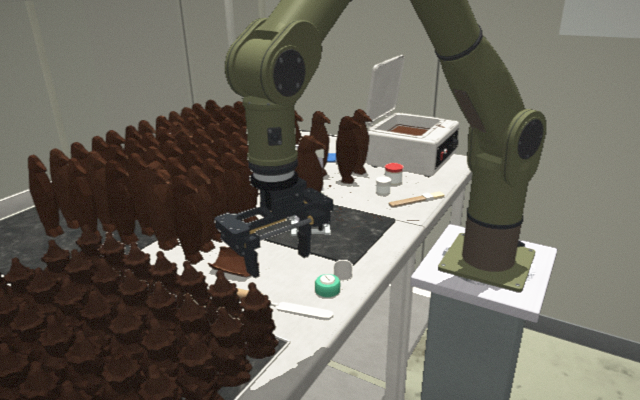

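View pics/side0.png

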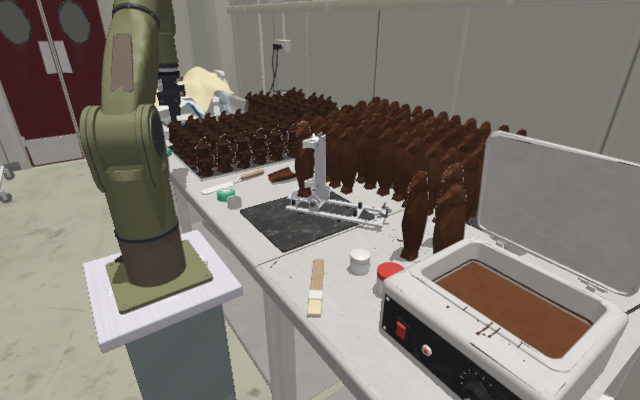

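The scene view has the gripper hiding the cradle. The side view shows the cradle at about (320,180), with the penguin at its left (305,155) and the catch at right (385,212).

```bash
python3 - <<'E'
import cv2
i=cv2.imread("pics/side0.png")[110:250,240:400]
cv2.imwrite("pics/crop1.png",cv2.resize(i,None,fx=4.2,fy=4.2,interpolation=cv2.INTER_CUBIC))
E
```

```text
(no output)
```

View pics/crop1.png

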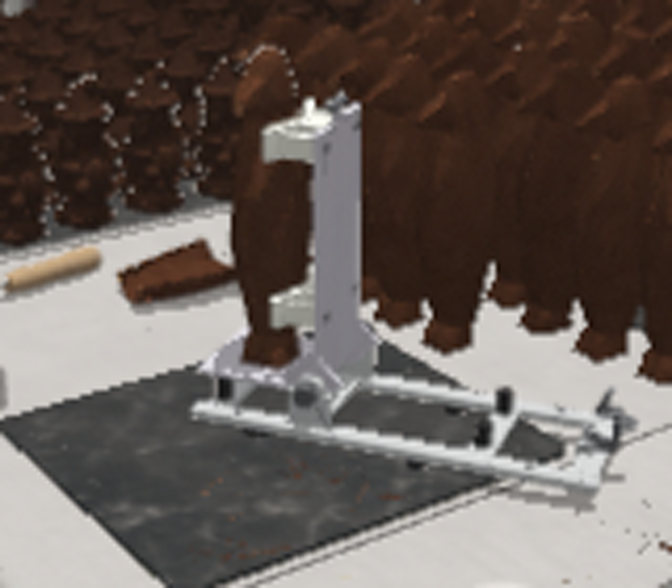

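The enlarged side view shows the stand clearly. The near rail runs from (195,410) to (597,490) in the crop. The foot plate's near front corner is at (203,370), and the back's near top corner at (360,105). The penguin's foot is at about (270,362) and its head top at (265,45).

```bash
cat >geo.py <<'E'
import numpy as np
from plant import eyes
from scipy.optimize import least_squares
def proj(c,X):
    p=np.asarray(X)@c["R"].T+c["t"]; return np.c_[c["fx"]*p[:,0]/p[:,2]+c["cx"],c["fy"]*p[:,1]/p[:,2]+c["cy"]]
def place(p,S):
    x,y,a=p; S=np.asarray(S); return np.c_[x+S[:,0]*np.cos(a)-S[:,1]*np.sin(a),y+S[:,0]*np.sin(a)+S[:,1]*np.cos(a),S[:,2]+.008]
def onz(c,uv,z):
    d=c["R"].T@np.array([(uv[0]-c["cx"])/c["fx"],(uv[1]-c["cy"])/c["fy"],1]); o=-c["R"].T@c["t"]; return o+d*(z-o[2])/d[2]
E
python3 - <<'E'
from geo import *
c=eyes.calibration("side"); px=lambda u,v:(240+u/4.2,110+v/4.2)
S=[[-.096,-.055,.015],[.222,-.055,.015],[-.096,-.042,.045],[.003,-.042,.245]]
U=np.array([px(195,410),px(597,490),px(203,370),px(360,105)])
r=least_squares(lambda p:(proj(c,place(p,S))-U).ravel(),[.6,.1,-.5])
print("stand",r.x,np.degrees(r.x[2]),r.fun.round(1))
print("penguin foot",onz(c,px(270,362),.053)[:2],"home",place(r.x,[[-.047,0,.045]]), "head",onz(c,px(265,47),.294)[:2])
for n,uv in dict(wa=(410,257),wb=(447,250),a1=(348,192),a2=(377,192),a3=(395,200),a4=(347,185)).items(): print(n,onz(c,uv,0)[:2].round(3))
print("array feet",[onz(c,px(*q),0)[:2].round(3) for q in((402,320),(450,345),(540,325),(605,365),(655,375))])
E
```

```text
stand [ 0.52845715  0.04022094 -1.0118853 ] -57.976757289318925 [ 2.5 -1.3  2.8 -1.   2.1 -1.7 -7.   5.3]
penguin foot [0.47959257 0.07504311] home [[0.50353478 0.08006909 0.053     ]] head [0.48987713 0.09120273]
wa [ 0.567 -0.308]
wb [ 0.676 -0.344]
a1 [0.691 0.107]
a2 [0.78  0.046]
a3 [ 0.786 -0.04 ]
a4 [0.729 0.159]
array feet [array([0.686, 0.174]), array([0.688, 0.108]), array([0.782, 0.095]), array([0.772, 0.001]), array([ 0.793, -0.038])]
```

```bash
python3 -m inch '[0.02,-0.03,0.05,-8,0, 0.05,-0.08,0.08,-17,0, 0.08,-0.14,0.1,-26,0, 0.11,-0.19,0.11,-35,0, 0.13,-0.24,0.12,-35,0, 0.15,-0.28,0.12,-35,0, 0.16,-0.30,0.12,-35,0, 0.16,-0.30,0.12,-35,0]'; python3 - <<'E'
from plant import manip, eyes
import cv2
s=manip.read_state(); print(s["tcp_pos"],s["tcp_rot"],s["time_s"])
print(eyes.calibration("wrist"))
w=eyes.get_image("wrist"); sc=eyes.get_image("scene")
cv2.imwrite("pics/w1.png",w); cv2.imwrite("pics/scene1.png",sc)
E
```

```text
time_s: 1.1
tcp_pos: [0.4039, 0.2741, 0.4226]
tcp_rot: [-3.141, 0.001, 2.127]
contact_force: [-0.8, -0.0, 0.8]
opening: 0.116
gripper_force: 0.0
[0.40386098 0.27405355 0.42260773] [-3.14102777e+00  6.79221071e-04  2.12694734e+00] 1.1
{'fx': 294.57554674281755, 'fy': 294.57554674281755, 'cx': 320.15391704658384, 'cy': 200.6340643942462, 'T_tool_cam': array([[-5.89866575e-04, -9.53880733e-01, -3.00185276e-01,
         7.79104647e-02],
       [ 9.99999824e-01, -5.80986270e-04, -1.18842811e-04,
        -9.88480797e-04],
       [-6.10416555e-05, -3.00185293e-01,  9.53880908e-01,
        -8.13447076e-02],
       [ 0.00000000e+00,  0.00000000e+00,  0.00000000e+00,
         1.00000000e+00]])}
```

View pics/w1.png

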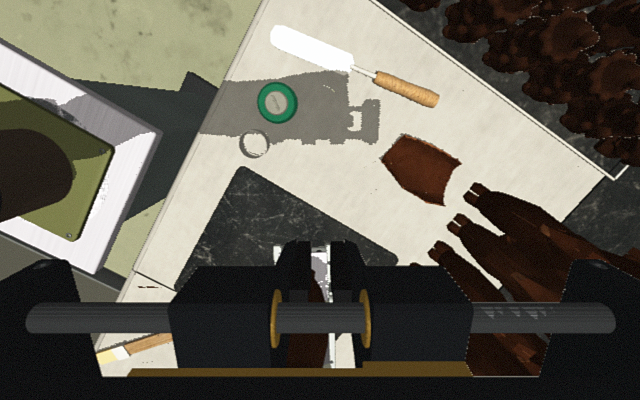

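The wrist view looks back, away from the cradle. The fingers hide most of it, and only a strip of the stand and penguin shows between them at (320,270). I'll use the scene picture instead.

```bash
python3 - <<'E'
import cv2
i=cv2.imread("pics/scene1.png")[100:290,210:430]
cv2.imwrite("pics/crop2.png",cv2.resize(i,None,fx=3.5,fy=3.1,interpolation=cv2.INTER_CUBIC))
E
```

```text
(no output)
```

View pics/crop2.png

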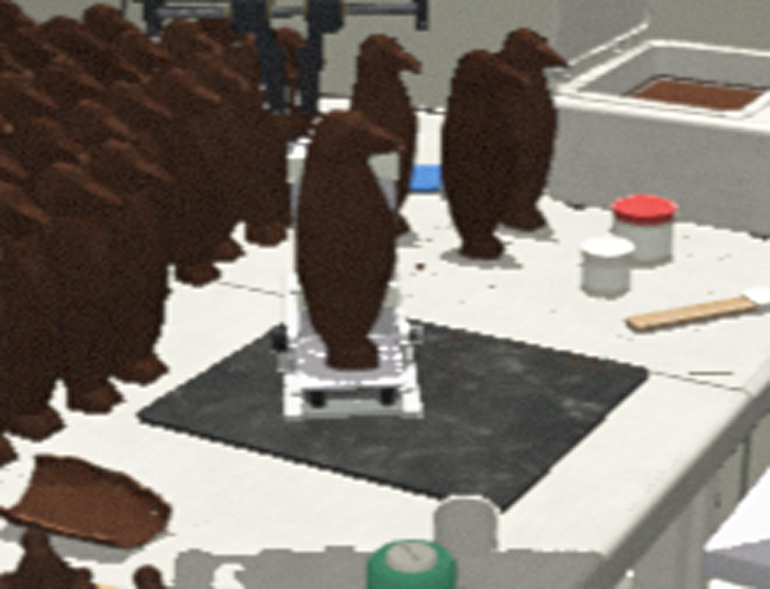

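The scene crop looks along the cradle. The rail fronts are at (285,415) and (421,413). The penguin's foot is centred at about (352,362), and its body axis is at x≈347.

```bash
python3 - <<'E'
from geo import *
c=eyes.calibration("side"); d=eyes.calibration("scene")
px=lambda u,v:(240+u/4.2,110+v/4.2); qx=lambda u,v:(210+u/3.5,100+v/3.1)
S=[[-.096,-.055,.012],[.222,-.055,.012],[-.096,-.042,.045]]; U=np.array([px(195,410),px(597,490),px(203,370)])
T=[[-.096,.055,.006],[-.096,-.055,.006]]; V=np.array([qx(285,415),qx(421,413)])
for a0 in(-.5,-.9,-1.3):
    r=least_squares(lambda p:np.r_[(proj(c,place(p,S))-U).ravel(),(proj(d,place(p,T))-V).ravel()],[.5,.05,a0],loss="soft_l1")
    print(r.x,np.degrees(r.x[2]),r.fun.round(1))
p=r.x
print("back top",(proj(c,place(p,[[0,-.042,.245],[0,.042,.245],[-.096,.042,.045]]))-[240,110])*4.2)
for n,f in(("side foot",onz(c,px(270,365),.053)),("scene foot",onz(d,qx(352,366),.053)),("side head",onz(c,px(265,47),.294)),("scene head",onz(d,qx(338,112),.294))):
    e=f[:2]-p[:2]; a=p[2]; print(n,f[:2].round(3),"in stand",(e[0]*np.cos(a)+e[1]*np.sin(a)).round(4),(-e[0]*np.sin(a)+e[1]*np.cos(a)).round(4))
E
```

```text
[ 0.5154265   0.03709215 -0.98602958] -56.49533328652165 [-0.4  1.3  1.2  0.8 -0.9 -0.  -0.5  0.8 -0.4 -0.3]
[ 0.51542651  0.03709217 -0.98602942] -56.49532408663963 [-0.4  1.3  1.2  0.8 -0.9 -0.  -0.5  0.8 -0.4 -0.3]
[ 0.5154265   0.03709214 -0.98602972] -56.49534154020516 [-0.4  1.3  1.2  0.8 -0.9 -0.  -0.5  0.8 -0.4 -0.3]
back top [[315.32793009 131.05927137]
 [358.13812068  99.83140735]
 [244.64761948 328.03763873]]
side foot [0.477 0.071] in stand -0.0493 -0.0138
scene foot [0.472 0.098] in stand -0.0748 -0.0021
side head [0.49  0.091] in stand -0.0592 0.0086
scene head [0.477 0.1  ] in stand -0.0733 0.0024
```

```bash
python3 -m inch '[0.006,-0.020,-0.017,1.6,0, 0.012,-0.040,-0.035,1.6,0, 0.020,-0.064,-0.056,1.6,0, 0.028,-0.088,-0.078,1.6,0, 0.036,-0.112,-0.100,1.6,0, 0.043,-0.133,-0.118,1.6,0, 0.043,-0.133,-0.118,1.6,0, 0.043,-0.133,-0.118,1.6,0]'; python3 - <<'E'
from plant import manip, eyes
import cv2, numpy as np
a=eyes.get_image("side")[100:220,230:390]; b=eyes.get_image("scene")[100:240,230:400]
s=manip.read_state(); print(s["tcp_pos"],s["contact_force"],s["time_s"])
r=lambda i:cv2.resize(i,(390,330),interpolation=cv2.INTER_CUBIC)
cv2.imwrite("pics/both2.png",np.hstack([r(a),r(b)]))
E
```

```text
time_s: 2.2
tcp_pos: [0.4462, 0.1449, 0.3052]
tcp_rot: [3.14, -0.001, 2.161]
contact_force: [0.1, 0.1, 0.2]
opening: 0.002
gripper_force: 0.0
[0.44626004 0.14466434 0.30545535] [-0.84671796 -0.46545133  0.49835623] 2.3
```

View pics/both2.png

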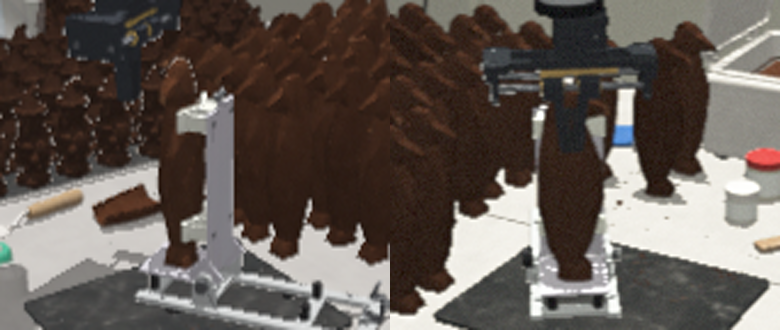

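The fingers are lined up on the flank (fingertip at (571,150), penguin axis at about x=572 in the right half), and the side view shows a small gap. I'll approach slowly along the stand's +x.

```bash
python3 -m inch '[0.0044,-0.0067,0,0,0, 0.0088,-0.0133,0,0,0, 0.0132,-0.020,0,0,0, 0.0166,-0.025,0,0,0, 0.0182,-0.0275,0,0,0, 0.0199,-0.030,0,0,0, 0.0215,-0.0325,0,0,0, 0.0232,-0.035,0,0,0, 0.0248,-0.0375,0,0,0, 0.0265,-0.040,0,0,0]'; cat >tab.py <<'E'
import numpy as np
p=np.array([.5154,.0371]); e=np.array([np.cos(np.radians(-56.5)),np.sin(np.radians(-56.5))])
def tcp(th,x=-.0665,h=.187): # TCP for the front tip edge on the flank
    return np.r_[p+e*(x*np.cos(th)+h*np.sin(th)-.009),.053+.064-x*np.sin(th)+h*np.cos(th)]
def stand(q): return (q[:2]-p)@e+.009, q[2]-.117
if __name__=="__main__":
    t=[tcp(np.radians(a)) for a in range(0,94,3)]
    for a,q in zip(range(0,94,3),t): print(a,q.round(4),"from row 0",(q-t[0]).round(4))
E
python3 - <<'E'
from plant import manip; from tab import stand
s=manip.read_state(); print(stand(s["tcp_pos"]),s["contact_force"],s["joint_efforts"])
E
python3 tab.py
```

```text
time_s: 3.55
tcp_pos: [0.4725, 0.103, 0.3048]
tcp_rot: [-3.142, -0.001, 2.159]
contact_force: [-2.2, 1.7, 3.1]
opening: 0.005
gripper_force: 1.5
(np.float64(-0.069643443374911), np.float64(0.18783670615971731)) [-2.21563372  1.74831836  3.09244712] [ 7.29737263e-01 -3.93216348e+01  1.60910010e+00 -1.22776598e+01
  3.90948616e-01 -4.15185671e-01 -3.18704825e-02]
0 [0.4737 0.1001 0.304 ] from row 0 [0. 0. 0.]
3 [0.4792 0.0918 0.3072] from row 0 [ 0.0055 -0.0082  0.0032]
6 [0.4847 0.0835 0.3099] from row 0 [ 0.011  -0.0166  0.0059]
9 [0.4903 0.075  0.3121] from row 0 [ 0.0166 -0.0251  0.0081]
12 [0.496  0.0664 0.3137] from row 0 [ 0.0223 -0.0336  0.0097]
15 [0.5017 0.0578 0.3148] from row 0 [ 0.028  -0.0422  0.0108]
18 [0.5074 0.0492 0.3154] from row 0 [ 0.0337 -0.0509  0.0114]
21 [0.5132 0.0405 0.3154] from row 0 [ 0.0394 -0.0596  0.0114]
24 [0.5189 0.0318 0.3149] from row 0 [ 0.0452 -0.0682  0.0109]
27 [0.5246 0.0232 0.3138] from row 0 [ 0.0509 -0.0768  0.0098]
30 [0.5303 0.0147 0.3122] from row 0 [ 0.0565 -0.0854  0.0082]
33 [0.5359 0.0062 0.31  ] from row 0 [ 0.0621 -0.0939  0.006 ]
[... 620 characters left out ...]
11] from row 0 [ 0.112  -0.1692 -0.0429]
66 [ 0.5898 -0.0753  0.2538] from row 0 [ 0.1161 -0.1754 -0.0502]
69 [ 0.5936 -0.0811  0.2461] from row 0 [ 0.1199 -0.1812 -0.0579]
72 [ 0.5973 -0.0866  0.238 ] from row 0 [ 0.1235 -0.1866 -0.066 ]
75 [ 0.6006 -0.0917  0.2296] from row 0 [ 0.1269 -0.1917 -0.0744]
78 [ 0.6038 -0.0964  0.2209] from row 0 [ 0.13   -0.1965 -0.0831]
81 [ 0.6066 -0.1007  0.2119] from row 0 [ 0.1329 -0.2008 -0.0921]
84 [ 0.6092 -0.1047  0.2027] from row 0 [ 0.1355 -0.2047 -0.1013]
87 [ 0.6116 -0.1082  0.1932] from row 0 [ 0.1379 -0.2083 -0.1108]
90 [ 0.6136 -0.1113  0.1835] from row 0 [ 0.1399 -0.2114 -0.1205]
93 [ 0.6154 -0.114   0.1736] from row 0 [ 0.1417 -0.2141 -0.1304]
```

```bash
cat >st.py <<'E'
from plant import manip; from tab import stand,e
import numpy as np
s=manip.read_state(); f=s["contact_force"]; q=s["tcp_pos"]; x,z=stand(q)
print("t",s["time_s"],"tip edge x,z",round(x,4),round(z,4),"r",round(np.hypot(x,z),4),"F along x",round(f[:2]@e,2),"Fz",round(f[2],2),"side",round(f[:2]@[-e[1],e[0]],2),
 "theta est",round(90-np.degrees(np.arctan2(z,x)+np.arctan2(.0665,.187)),1))
E
python3 -m inch '[0.0008,-0.0012,0.001,0,0, 0.0017,-0.0025,0.002,0,0, 0.0035,-0.005,0.003,0,0, 0.0053,-0.008,0.0045,0,0, 0.0072,-0.0107,0.006,0,0, 0.009,-0.0135,0.007,0,0, 0.0108,-0.0163,0.008,0,0, 0.0127,-0.0191,0.009,0,0]';python3 st.py
```

```text
time_s: 4.55
tcp_pos: [0.4856, 0.0834, 0.3138]
tcp_rot: [3.142, -0.0, 2.159]
contact_force: [-1.4, 0.8, 0.0]
opening: 0.006
gripper_force: 0.6
t 4.55 tip edge x,z -0.0461 0.1968 r 0.2021 F along x -1.42 Fz 0.05 side -0.74 theta est -32.8
```

```bash
sed -i 's/round(90-.*$/round(np.degrees(np.arctan2(x,z)+np.arctan2(.0665,.187)),1))/' st.py
python3 -m inch '[0.0028,-0.0042,0.001,0,0, 0.0056,-0.0085,0.0019,0,0, 0.0084,-0.0127,0.0026,0,0, 0.0113,-0.017,0.0033,0,0, 0.0142,-0.0213,0.0038,0,0, 0.017,-0.0256,0.0041,0,0, 0.0198,-0.03,0.0043,0,0, 0.0227,-0.0343,0.0044,0,0, 0.0255,-0.0386,0.0043,0,0, 0.0284,-0.043,0.0042,0,0, 0.0313,-0.0473,0.0039,0,0, 0.0342,-0.0516,0.0034,0,0]';python3 st.py
```

```text
time_s: 6.05
tcp_pos: [0.5199, 0.0317, 0.3171]
tcp_rot: [3.141, 0.0, 2.159]
contact_force: [-1.2, 0.2, 0.3]
opening: 0.006
gripper_force: 0.6
t 6.05 tip edge x,z 0.0159 0.2001 r 0.2008 F along x -0.81 Fz 0.3 side -0.93 theta est 24.1
```

```bash
python3 - <<'E'
from plant import manip, eyes
import cv2, numpy as np
a=eyes.get_image("side")[100:230,230:400]; b=eyes.get_image("scene")[90:240,230:400]
r=lambda i:cv2.resize(i,(400,330),interpolation=cv2.INTER_CUBIC)
cv2.imwrite("pics/both3.png",np.hstack([r(a),r(b)]))
E
```

```text
(no output)
```

View pics/both3.png

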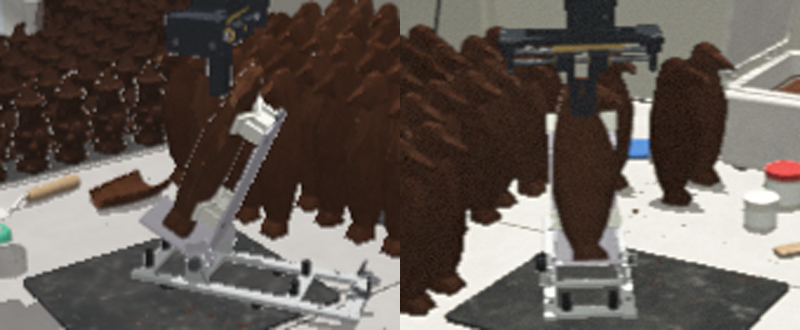

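The cradle leans about 25° with the penguin in the saddles and the fingertip on its upper flank, so I'll go on along the arc.

```bash
python3 -m inch '[0.0028,-0.0043,-0.0005,0,0, 0.0057,-0.0086,-0.0013,0,0, 0.0085,-0.0129,-0.0021,0,0, 0.0114,-0.0171,-0.003,0,0, 0.0142,-0.0213,-0.0041,0,0, 0.017,-0.0256,-0.0053,0,0, 0.0198,-0.0298,-0.0066,0,0, 0.0225,-0.034,-0.008,0,0, 0.0253,-0.0381,-0.0096,0,0, 0.028,-0.0422,-0.0113,0,0, 0.0307,-0.0463,-0.0131,0,0, 0.0333,-0.0503,-0.015,0,0]';python3 st.py
```

```text
time_s: 7.65
tcp_pos: [0.5532, -0.0185, 0.302]
tcp_rot: [3.141, 0.0, 2.159]
contact_force: [-0.7, 1.0, 0.8]
opening: 0.004
gripper_force: 0.5
t 7.65 tip edge x,z 0.0762 0.185 r 0.2001 F along x -1.18 Fz 0.78 side -0.05 theta est 42.0
```

```bash
python3 -m inch '[0.0027,-0.004,-0.002,0,0, 0.0053,-0.0079,-0.0043,0,0, 0.0079,-0.0118,-0.0067,0,0, 0.0104,-0.0157,-0.0092,0,0, 0.0129,-0.0195,-0.0118,0,0, 0.0153,-0.0232,-0.0145,0,0, 0.0178,-0.0269,-0.0173,0,0, 0.0202,-0.0305,-0.0202,0,0, 0.0225,-0.034,-0.0233,0,0, 0.0248,-0.0375,-0.0264,0,0, 0.0271,-0.0409,-0.0297,0,0, 0.0293,-0.0442,-0.033,0,0]';python3 st.py
```

```text
time_s: 9.15
tcp_pos: [0.5824, -0.0627, 0.2689]
tcp_rot: [-3.142, 0.0, 2.159]
contact_force: [-1.2, 0.9, 0.4]
opening: 0.008
gripper_force: 0.5
t 9.15 tip edge x,z 0.1292 0.1519 r 0.1994 F along x -1.46 Fz 0.38 side -0.49 theta est 60.0
```

```bash
python3 -m inch '[0.0021,-0.0033,-0.0035,0,0, 0.0042,-0.0065,-0.007,0,0, 0.0063,-0.0096,-0.0106,0,0, 0.0083,-0.0126,-0.0143,0,0, 0.0102,-0.0155,-0.0181,0,0, 0.0121,-0.0184,-0.022,0,0, 0.014,-0.0212,-0.026,0,0, 0.0158,-0.0239,-0.0301,0,0, 0.0175,-0.0265,-0.0343,0,0, 0.0191,-0.029,-0.0385,0,0, 0.0207,-0.0314,-0.0428,0,0, 0.0223,-0.0337,-0.0472,0,0]';python3 st.py
```

```text
time_s: 10.65
tcp_pos: [0.6046, -0.0963, 0.2217]
tcp_rot: [3.142, -0.0, 2.159]
contact_force: [0.2, 0.6, 2.1]
opening: 0.002
gripper_force: 0.6
t 10.65 tip edge x,z 0.1695 0.1047 r 0.1992 F along x -0.38 Fz 2.07 side 0.48 theta est 77.9
```

```bash
python3 -m inch '[0.0009,-0.0014,-0.003,0,0, 0.0019,-0.0029,-0.006,0,0, 0.0028,-0.0043,-0.009,0,0, 0.0037,-0.0057,-0.0121,0,0, 0.0046,-0.007,-0.0151,0,0, 0.0054,-0.0083,-0.0182,0,0, 0.0062,-0.0095,-0.0213,0,0, 0.007,-0.0107,-0.0245,0,0]';python3 st.py
```

```text
time_s: 11.65
tcp_pos: [0.6117, -0.1071, 0.1974]
tcp_rot: [3.141, 0.0, 2.159]
contact_force: [-0.6, -0.1, 2.3]
opening: 0.008
gripper_force: 1.1
t 11.65 tip edge x,z 0.1824 0.0804 r 0.1993 F along x -0.26 Fz 2.32 side -0.54 theta est 85.8
```

```bash
python3 -m inch '[0.0003,-0.0004,-0.0015,0,0, 0.0006,-0.0009,-0.003,0,0, 0.0009,-0.0014,-0.0045,0,0, 0.0012,-0.0018,-0.006,0,0, 0.0015,-0.0022,-0.0075,0,0, 0.0017,-0.0026,-0.009,0,0]';python3 st.py
```

```text
time_s: 12.4
tcp_pos: [0.6137, -0.11, 0.1886]
tcp_rot: [3.141, 0.001, 2.159]
contact_force: [1.5, -1.1, 3.2]
opening: 0.004
gripper_force: 1.7
t 12.4 tip edge x,z 0.1859 0.0716 r 0.1992 F along x 1.71 Fz 3.23 side 0.67 theta est 88.5
```

```bash
python3 -m inch '[0.0001,-0.0002,-0.001,0,0, 0.0003,-0.0004,-0.002,0,0, 0.0004,-0.0006,-0.003,0,0, 0.0005,-0.0008,-0.004,0,0]';python3 st.py;  python3 - <<'E'
from plant import manip, eyes
import cv2
cv2.imwrite("pics/s4.png",cv2.resize(eyes.get_image("side")[130:240,270:420],(780,570),interpolation=cv2.INTER_CUBIC))
E
```

```text
time_s: 12.9
tcp_pos: [0.6137, -0.11, 0.1842]
tcp_rot: [3.142, -0.0, 2.159]
contact_force: [2.4, -1.6, 2.1]
opening: 0.002
gripper_force: 1.4
t 12.9 tip edge x,z 0.1859 0.0672 r 0.1977 F along x 2.68 Fz 2.14 side 1.07 theta est 89.7
```

View pics/s4.png

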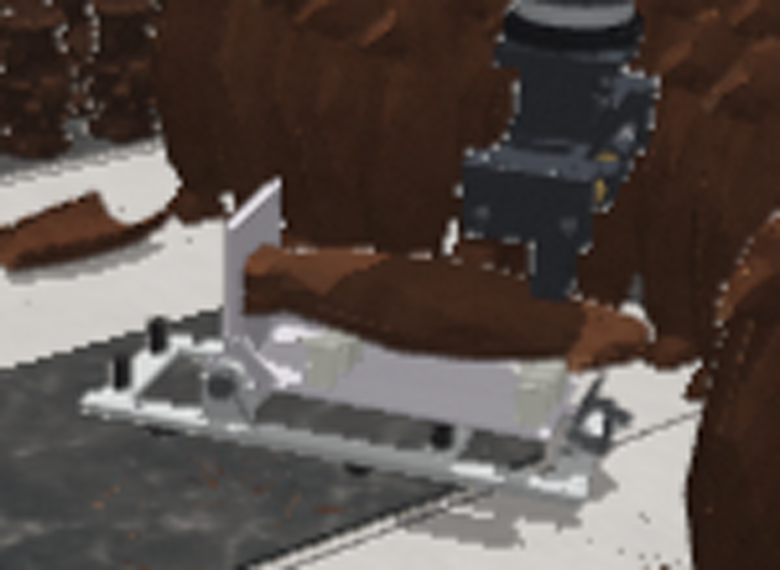

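The penguin lies in both saddles with its foot against the plate at (250,280). The cradle is nearly level and its end rod is at the catch (585,410). I'll press a little further straight down.

```bash
python3 -m inch '[0,0,-0.001,0,0, 0,0,-0.002,0,0, 0,0,-0.003,0,0]';python3 st.py
```

```text
time_s: 13.32
tcp_pos: [0.6139, -0.1104, 0.1815]
tcp_rot: [3.141, 0.0, 2.159]
contact_force: [1.0, -3.0, 2.5]
opening: 0.007
gripper_force: 1.5
t 13.325 tip edge x,z 0.1863 0.0645 r 0.1971 F along x 3.04 Fz 2.53 side -0.82 theta est 90.5
```

```bash
python3 -m inch '[0,0,-0.001,0,0, 0,0,-0.002,0,0, 0,0,-0.003,0,0]';python3 st.py
```

```text
time_s: 13.7
tcp_pos: [0.6142, -0.1108, 0.1789]
tcp_rot: [3.141, 0.001, 2.159]
contact_force: [2.3, -3.3, 6.3]
opening: 0.005
gripper_force: 3.5
t 13.7 tip edge x,z 0.1868 0.0619 r 0.1968 F along x 4.0 Fz 6.34 side 0.05 theta est 91.2
```

```bash
python3 -m inch '[0.0002,-0.0003,-0.0007,0,0, 0.0004,-0.0006,-0.0014,0,0]';python3 st.py;  python3 - <<'E'
from plant import manip, eyes
import cv2
cv2.imwrite("pics/s5.png",cv2.resize(eyes.get_image("side")[175:240,330:420],(790,570),interpolation=cv2.INTER_CUBIC))
E
```

```text
time_s: 13.95
tcp_pos: [0.6145, -0.1112, 0.1777]
tcp_rot: [3.141, 0.001, 2.159]
contact_force: [0.9, -2.6, 8.6]
opening: 0.005
gripper_force: 4.2
t 13.95 tip edge x,z 0.1873 0.0607 r 0.1969 F along x 2.67 Fz 8.62 side -0.71 theta est 91.6
```

View pics/s5.png

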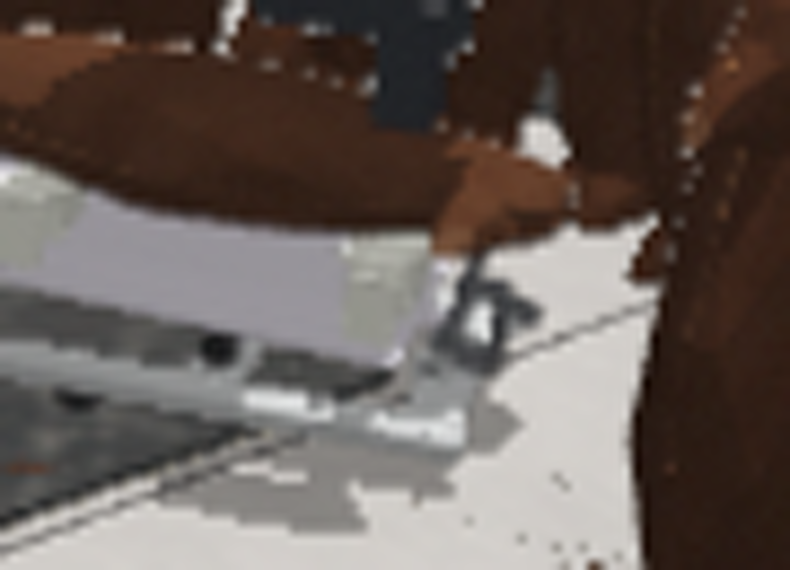

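The force rises steeply, as it would on the rubber buffers. I'll back off slowly to test whether the catch holds.

```bash
python3 -m inch '[0,0,0.001,0,0, 0,0,0.002,0,0, 0,0,0.003,0,0, 0,0,0.0045,0,0, 0,0,0.006,0,0, 0,0,0.0075,0,0, 0,0,0.0075,0,0]';python3 st.py
```

```text
time_s: 14.88
tcp_pos: [0.6135, -0.1101, 0.1842]
tcp_rot: [-3.141, -0.002, 2.159]
contact_force: [-0.5, -0.2, 1.0]
opening: 0.003
gripper_force: 0.5
t 14.875 tip edge x,z 0.1859 0.0672 r 0.1977 F along x -0.13 Fz 0.97 side -0.49 theta est 89.7
```

```bash
python3 -m inch '[0,0,0.001,0,0, 0,0,0.002,0,0, 0,0,0.003,0,0, 0,0,0.003,0,0]';python3 st.py; python3 -m inch '[0,0,0.001,0,0, 0,0,0.002,0,0, 0,0,0.003,0,0, 0,0,0.003,0,0]';python3 st.py
```

```text
time_s: 15.38
tcp_pos: [0.6142, -0.111, 0.1876]
tcp_rot: [3.142, 0.0, 2.159]
contact_force: [-0.9, 0.2, 1.5]
opening: 0.007
gripper_force: 0.0
t 15.375 tip edge x,z 0.187 0.0706 r 0.1999 F along x -0.64 Fz 1.45 side -0.62 theta est 88.9
time_s: 15.88
tcp_pos: [0.6142, -0.1109, 0.1907]
tcp_rot: [3.141, 0.0, 2.159]
contact_force: [-0.2, -1.1, -0.2]
opening: 0.006
gripper_force: 0.0
t 15.875 tip edge x,z 0.187 0.0737 r 0.201 F along x 0.82 Fz -0.2 side -0.83 theta est 88.1
```

The pad force is zero, so the tip is free and the cradle stayed down. I'll retreat straight up and check with a picture.

```bash
python3 -m inch '[0,0,0.005,0,0, 0,0,0.02,0,0, 0,0,0.05,0,0, 0,0,0.08,0,0, 0,0,0.11,0,0, 0,0,0.13,0,0, 0,0,0.13,0,0, 0,0,0.13,0,0]';python3 st.py; python3 - <<'E'
from plant import manip, eyes
import cv2, numpy as np
r=lambda i:cv2.resize(i,(400,360),interpolation=cv2.INTER_CUBIC)
cv2.imwrite("pics/s6.png",np.hstack([r(eyes.get_image("side")[120:250,270:414]),r(eyes.get_image("scene")[120:250,230:374])]))
E
```

```text
time_s: 16.88
tcp_pos: [0.6137, -0.1108, 0.3202]
tcp_rot: [-3.141, -0.001, 2.159]
contact_force: [0.3, -0.3, -0.1]
opening: 0.005
gripper_force: 0.0
t 16.875 tip edge x,z 0.1866 0.2032 r 0.2758 F along x 0.41 Fz -0.11 side 0.1 theta est 62.1
```

View pics/s6.png

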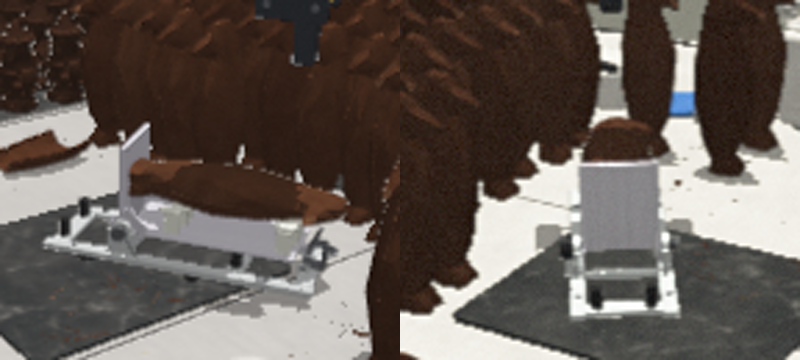

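The cradle stays level under the catch with the arm well clear. The penguin lies in both saddles with its foot on the plate, and its neighbours stand where they were.

```bash
python3 -c "
from plant import manip; print(manip.close_job())"
```

```text
the job is handed in; nothing more can be done
None
```

The penguin lies on its side in the saddles and the catch is holding the cradle down; the arm is clear and I handed the job in at about 17 s, with a peak measured push of about 9 N.

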